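# Swing the hold-down bar over a drain pipe and set its screw

### The job

The drain pipe lies in its V-block rest and has to be held down but still turn by hand. Swing the rest's stiff hold-down bar round until the screw's foot is over the top of the pipe, midway between the V-blocks, turn the screw clockwise right down until it bottoms firmly, then back it off a quarter turn so that the foot just clears the pipe. Do not shift the pipe in its rest, let go of everything at the end, and leave the bottles, the coupling and the screwdriver alone.

Things in the scene. Friction and masses are not known exactly. Their poses are not given: they have to be found in the camera images.
- rest: The pipe rest, fixed to the bench: a dark steel plate 245 x 170 x 12 mm with two steel V-blocks (24 mm wide, their centres at y = -47 and +47 mm, tops 58 mm high) and a round steel pillar (24 mm across, 196 mm high) at x = +140 mm, y = 0. Origin on the bench below the middle of the pipe, half-way between the V-blocks; y along the pipe, x from the pipe to the pillar, z up.
- pipe_mid (a point): The top of the lying pipe half-way between the V-blocks, where the screw's foot has to come: a point of the rest at x = 0, y = 0, 87 mm above the bench.
- pipe_axis (a point): The middle of the loose grey plastic drain pipe, on its axis (62 mm above the bench): 50 mm outside diameter, 190 mm long along its y axis, 0.22 kg, with a wider socket (65 mm) at its +y end. It rests in the two V-blocks by its weight alone.
- clamp_bar (a joint): Turn of the hold-down bar about the pillar, rad, counter-clockwise from above. 0: the bar lies square across the pipe with the foot over pipe_mid. It starts swung away at about +0.9 to +1.5 (the foot is then off the pipe towards the rest's -y side). Stiff: it needs about 1.2 N m (9 N at the screw) and stays where it is left. Range -1.8 to 1.8.
- bar_grip (a point): Middle of the grey hold-down bar, half-way along (75 mm from the pillar axis) and half-way up, 141 mm above the bench. The bar is 22 mm wide and 26 mm high; its end boss (36 mm across, top 158 mm above the bench) carries the clamp screw, whose upright axis is 140 mm from the pillar axis. x axis: from the screw to the pillar.
- wing (a point): Middle of the black wing grip on top of the clamp screw: an upright bar 58 mm long (its x axis), 13 mm thick (its y axis) and 24 mm high, 198 to 202 mm above the bench at the start. Its underside is 14 mm above the top of a round steel shoulder (26 mm across, 11 mm high) that turns with it. Pulling or pushing the wing sideways swings the bar.
- foot (a point): Centre of the underside of the clamp screw's round rubber foot (30 mm across), on the screw axis, 108.5 mm below the middle of the wing; it turns with the screw. At the start it hangs 3 to 6 mm higher than the top of the pipe.
- pipe: The drain pipe itself (same origin and axes as pipe_axis).
- clamp_screw: The clamp screw: wing, shoulder, spindle and foot in one; origin on its axis near bench height. Clockwise from above it goes down 10 mm a turn; this takes about 0.05 N m. It bottoms, 0.3 to 0.65 turn from the start, when the shoulder sits on the boss and the rubber foot is nipped on the pipe: the turning moment then rises sharply (0.3 N m is firm) and the wing turns no further.
- flask_a: Bystander: clear flat bottle with a white cap, 36 x 74 mm, 146 mm high, standing. Origin under its base.
- flask_b: Bystander: the same clear bottle without a cap, 142 mm high, standing. Origin under its base.
- coupling: Bystander: grey plastic pipe coupling standing on end, 62 mm across, 62 mm high. Origin under its base.
- driver: Bystander: screwdriver lying on the bench, 190 mm long.
Mind the look-alikes: they are no part of the job. Of the things shaped like the pipe, the grey one is meant.

How it is judged (in metres and radians):
On the way, in this order (a step that is already met when the one before it is completed fails the run):
1. the bar is swung so that the foot hangs over the pipe midway between the V-blocks, clear of the pipe (horizontal distance between foot and pipe_mid below 0.014 m and contact force between clamp_screw and pipe below 1 N), for 0.2 s.
2. the screw is turned down until it bottoms, its foot bearing firmly on the pipe (contact force between clamp_screw and pipe above 8 N and horizontal distance between foot and pipe_mid below 0.014 m), for 0.15 s.
At the end, for the whole second after the job is handed in: The foot stands over pipe_mid within 14 mm horizontally and 0.7 to 3.3 mm above the pipe (a quarter turn from the bottom leaves 2 mm), not touching it; the pipe lies in the V-blocks, not lifted and within 12 mm of where it lay; bar and pipe at rest and released (horizontal distance between foot and pipe_mid below 0.014 m and z of foot in the frame of pipe_mid between 0.0007 and 0.0033 m and contact force between clamp_screw and pipe below 0.2 N and horizontal distance between pipe_axis and pipe_mid below 0.018 m and z of pipe_axis in the frame of rest below 0.065 m and velocity of joint clamp_bar between -0.05 and 0.05 rad/s and linear speed of pipe below 0.02 m/s).
It fails at once if the pipe is shifted more than 12 mm (distance of pipe_axis from where it was at the start of the episode above 0.012 m).
It fails at once if a bottle, the coupling or the screwdriver is moved more than 25 mm (distance of any of flask_a, flask_b, coupling, driver from where it was at the start of the episode above 0.025 m).
It also fails if it takes over 64 s, if anything falls off the work surface, if the arm or the gripper's body presses on something with over 40 N, if the wrist force passes 120 N, or if a joint passes its speed limit or range.

### The arm

A 6-joint arm with a two-finger parallel gripper is mounted at the origin on the work surface. World frame = base frame: x ahead of the robot, y to its left, z up, the work surface at z = 0. Lengths are in m, angles in degrees, forces in N, time in s.
With the tool pointing down it reaches from about 0.35 to 0.925 m from the base axis. Payload 6.4 kg.
Tool frame: the origin (TCP) lies at the centre of the arm's flange, where the gripper is bolted on; the fingertips stand arm.finger_overhang ahead of it and the grasp point (between the pads) lies 155 mm ahead of it (arm.finger_overhang is the distance from the TCP to the fingertips, in m); z points along the fingers, x is the direction in which the jaws open and shut, and the axes are right-handed (so a half turn about z gives the same grasp; the last joint's range is limited). The gripper opens to 85 mm and grips with 20 to 120 N. Pads are 22 mm wide; open, the fingers measure 114 mm over their backs; the gripper's body (76 mm by 85 mm) begins 54 mm behind the grasp point. The pads swing forward as they close: fully open they stand 13 mm farther back than shut.
Start: joints at [-81.366, 14.043, 89.255, -0, 76.702, -9.975], TCP at [0.207, -0.616, 0.405] pointing down, gripper open.
Joint ranges: [-179.41, 179.41], [-58.25, 129.5], [7.25, 145.43], [-54.29, 234.29], [11.92, 165.04], [-157.13, 157.13]. Speed limits (degrees/s): [147.25, 147.25, 180, 180, 180, 180].

### API

Orientations are given as [roll, pitch, yaw] about the fixed x, y, z axes, in that order (R = Rz(yaw) Ry(pitch) Rx(roll)).
In Python, from station import status, optics, order, cut_out, pinpoint, arm gives the robot as it stands.
- The arm moves only by the shell command python3 -m jog 'ROWS' [OPENING] [FORCE]. ROWS is JSON, a list of rows, each an object with "delta_pos": the shift along the tool's x, y, z in cm, a list of three; "dr": the turn, a rotation vector about the tool's x, y, z in degrees, a list of three. A call has exactly 5 rows; each row is the pose to reach, as a shift and turn from the pose commanded when the call began, along the tool's axes at that moment; what a row does not reach only later rows make up. A row lasts 1/12 s, in which the tool goes at most 41.7 mm and 7.16 degrees, less where a joint would pass 70% of its speed; a pose out of reach is approached as far as the arm can. A call with a gripper value outside its range is refused whole. OPENING is the gripper command: -1 is fully open, 1 is shut, values between are in proportion, set as the call begins (- or left out, the last holds). The fingers move at their own pace and stop on an object; FORCE is the grip in N (left out, the last holds). Time passes only in rows, so rows that repeat a pose let the fingers close, or fill a call up. It gives the time, the measured TCP pose, the force and the opening at its end, in the units of the state.
- status.read_state(): the state, without advancing time (a new reading comes with each control period).
- optics.get_image(name): name is "side" or "top"; returns (picture, depth): 420x560x3 uint8, red, green, blue; 420x560 float32, m along the optical axis (not along the pixel's ray), 0 where there is no reading.
- optics.get_calibration(name): a dict with "fx", "fy", "cx", "cy" (pixels), "origin" and "rotation" of the camera in the world. Camera axes: x right, y down, z forward; pixel columns grow to the right and rows downward; lengths in m; the calibration is good to about 2 mm. A picture is of the moment at which its call begins. get_calibration takes no time and is no camera call.
- order.finish_job(): hands the job in, once; it reports no verdict.
Trained networks look in the newest picture that a camera, given by its name, has taken for a name from the list of things; names that differ only in an ending like _2 or _b are one class to them, and where a whole thing is asked for, a point or a joint stands for the part that bears it (a point fixed in the world has none). Each returns a list of dicts, best first, with "conf" (0 to 1); they miss things now and then, are a little off and sometimes report something else, mostly with a low value. They report only what shows in the picture. A call takes as long as a camera call. They do not tell look-alikes from the thing itself.
- cut_out(query, camera): "pixels" (420x560 bool, what is visible of it) and "rect" ([left, top, right, bottom] in pixels, round what is visible of it).
- pinpoint(query, camera): "uv" ([column, row] in pixels: a listed point, or the origin of a listed thing).
The state is a dict: "time_s": time; "joint_pos": joint angles; "joint_velocities": joint speeds; "joint_efforts": joint torques, N m; "tcp_pos": TCP position; "tcp_rot": TCP orientation; "force": force on the tool from outside, world axes, zero at the start; "torque": the same for the moment, N m; "opening": finger opening in m.
Only numpy, scipy, OpenCV 4.12 (cv2) and the standard library are available. Lean on these libraries where they do the work, as an engineer would, in place of code of your own. Each camera call takes 0.05 s, during which the arm holds its last target. There are 200 camera calls.

## Working session

There is one attempt and no reset: what is moved stays moved. The work goes in short steps, Python scripts to look and compute and a shell command to move; the robot and the scene stay as the last step left them, time stands still between calls to the robot, and variables do not carry over. Pictures are saved under pics/ and viewed, about 8 in all and at most 12, crops included, and the job is handed in when it is done.

```bash
ls; mkdir -p pics
cat > h.py <<'E'
import numpy as np, cv2
from station import status, optics, order, cut_out, pinpoint, arm
def ray(cam,uv):
    c=optics.get_calibration(cam); d=np.array([(uv[0]-c['cx'])/c['fx'],(uv[1]-c['cy'])/c['fy'],1.])
    return np.array(c['origin']),np.array(c['rotation'])@d
def at_z(cam,uv,z):
    o,d=ray(cam,uv); return o+d*(z-o[2])/d[2]
def tri(ua,ub):
    o1,d1=ray('side',ua);o2,d2=ray('top',ub)
    A=np.stack([d1,-d2],1);s=np.linalg.lstsq(A,o2-o1,rcond=None)[0]
    p,q=o1+s[0]*d1,o2+s[1]*d2
    return (p+q)/2,np.linalg.norm(p-q)
E
python3 - <<'E'
from h import *
print(status.read_state(),arm.finger_overhang)
im={}
for c in ('side','top'):
    p,d=optics.get_image(c); im[c]=p
    cv2.imwrite(f'pics/{c}0.png',p[:,:,::-1]); np.save(f'{c}0.npy',d)
    print(c,optics.get_calibration(c))
for q in ['rest','pipe_mid','pipe_axis','bar_grip','wing','foot','clamp_screw','flask_a','coupling','driver']:
    r={c:pinpoint(q,c) for c in ('side','top')}
    print(q,{c:[(np.round(x['uv'],1).tolist(),round(x['conf'],2)) for x in r[c][:3]] for c in r})
    if r['side'] and r['top']: 
        p,e=tri(r['side'][0]['uv'],r['top'][0]['uv']); print('   ',p.round(4),round(e,4))
E
```

```text
pics
{'time_s': 0.0, 'joint_pos': array([-8.13644583e+01,  1.40819288e+01,  8.93253507e+01, -1.34632257e-03,
        7.67001657e+01, -9.97329655e+00]), 'joint_velocities': array([ 0.07832121,  0.03993779, -0.18721329,  0.0557025 ,  0.10739898,
        0.03329789]), 'joint_efforts': array([-1.49926404e-03, -4.29514539e+01, -3.26130652e+01, -2.76555629e-04,
        5.37505257e-03,  3.02472074e-06]), 'tcp_pos': array([ 0.2074075 , -0.61577675,  0.40360033]), 'tcp_rot': array([-1.79982681e+02,  1.06048339e-01, -7.13908348e+01]), 'force': array([ 0.17214483, -0.190014  , -0.17768577]), 'torque': array([-0.03618729, -0.02882761,  0.02752177]), 'opening': 0.08541295032456764} 0.1734
side {'fx': 496.5623552230088, 'fy': 496.5623552230088, 'cx': 284.964331578814, 'cy': 206.1775476222802, 'origin': array([0.1246754 , 0.70120849, 1.06899438]), 'rotation': array([-1.39104066e+02, -8.23508050e-02, -1.49829591e+02])}
top {'fx': 499.89052238153045, 'fy': 499.89052238153045, 'cx': 275.21536469598306, 'cy': 209.05273225983598, 'origin': array([ 0.37239064, -0.02938692,  1.4621258 ]), 'rotation': array([-174.09150973,    1.18311185,  -89.17981472])}
rest {'side': [([305.4, 232.9], 0.58)], 'top': [([291.5, 221.5], 0.56)]}Traceback (most recent call last):
  File "<stdin>", line 12, in <module>
  File "h.py", line 10, in tri
    A=np.stack([d1,-d2],1);s=np.linalg.lstsq(A,o2-o1,rcond=None)[0]
    axis = normalize_axis_index(axis, result_ndim)
numpy.exceptions.AxisError: axis 1 is out of bounds for array of dimension 1
```

Rotation is rpy in degrees; fix the helper.

```bash
sed -i "s/^import numpy.*/&\nfrom scipy.spatial.transform import Rotation as Ro/; s/np.array(c\['rotation'\])@d/Ro.from_euler('xyz',c['rotation'],degrees=True).as_matrix()@d/" h.py
python3 - <<'E'
from h import *
for q in ['rest','pipe_mid','pipe_axis','bar_grip','wing','foot','clamp_screw','flask_a','coupling','driver']:
    r={c:pinpoint(q,c) for c in ('side','top')}
    print(q,{c:[(np.round(x['uv'],1).tolist(),round(x['conf'],2)) for x in r[c][:3]] for c in r})
    if r['side'] and r['top']: 
        p,e=tri(r['side'][0]['uv'],r['top'][0]['uv']); print('   ',p.round(4),round(e,4))
a=cv2.imread('pics/side0.png');b=cv2.imread('pics/top0.png')
cv2.imwrite('pics/both0.png',cv2.resize(np.vstack([a,b])[:, :],(448,672))[:600] if 0 else np.hstack([cv2.resize(a[100:400,130:530],(400,300)),cv2.resize(b[60:360,100:500],(400,300))]))
E
```

```text
rest {'side': [([305.4, 232.9], 0.58)], 'top': [([291.5, 221.5], 0.56)]}
    [ 0.4893 -0.0444  0.0017] 0.0049
pipe_mid {'side': [([305.4, 233.8], 0.62), ([304.6, 215.3], 0.6), ([320.9, 136.8], 0.52)], 'top': [([288.9, 215.7], 0.58), ([342.7, 186.6], 0.31)]}
    [ 4.975e-01 -3.990e-02  3.000e-04] 0.0141
pipe_axis {'side': [([239.1, 285.2], 0.91), ([327.6, 164.9], 0.84), ([308.2, 222.9], 0.6)], 'top': [([369.5, 204.5], 0.96), ([208.4, 201.9], 0.9), ([291.0, 221.5], 0.58)]}
    [ 0.7442 -0.2905 -0.7535] 0.3201
bar_grip {'side': [([283.3, 168.9], 0.57)], 'top': [([317.1, 174.4], 0.86)]}
    [ 0.603  -0.112   0.1323] 0.0036
wing {'side': [([303.6, 140.5], 0.58)], 'top': [([343.2, 181.9], 0.51)]}
    [ 0.575  -0.1738  0.1974] 0.0006
foot {'side': [([303.2, 169.7], 0.76)], 'top': [([342.4, 185.6], 0.53)]}
    [ 0.5816 -0.1862  0.0761] 0.0041
clamp_screw {'side': [([318.3, 136.2], 0.16)], 'top': [([424.6, 170.0], 0.19)]}
    [ 0.6533 -0.4407 -0.0241] 0.0096
flask_a {'side': [([147.7, 346.5], 0.65), ([243.2, 373.4], 0.56), ([282.7, 168.0], 0.53)], 'top': [([133.3, 167.7], 0.77), ([151.8, 243.0], 0.6)]}
    [0.6418 0.4266 0.0073] 0.0022
coupling {'side': [([399.2, 165.1], 0.56)], 'top': [([423.0, 263.3], 0.89), ([284.9, 221.7], 0.55)]}
    [ 0.371  -0.4285 -0.0073] 0.0004
driver {'side': [([321.8, 137.5], 0.83), ([281.8, 169.7], 0.59)], 'top': [([422.2, 168.3], 0.82)]}
    [ 0.6489 -0.4364 -0.0225] 0.0098
```

View pics/side0.png

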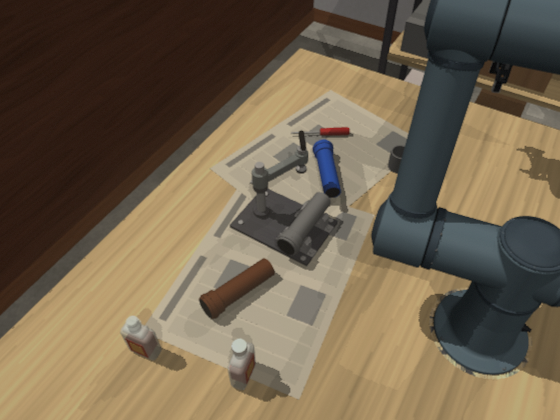

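View pics/top0.png

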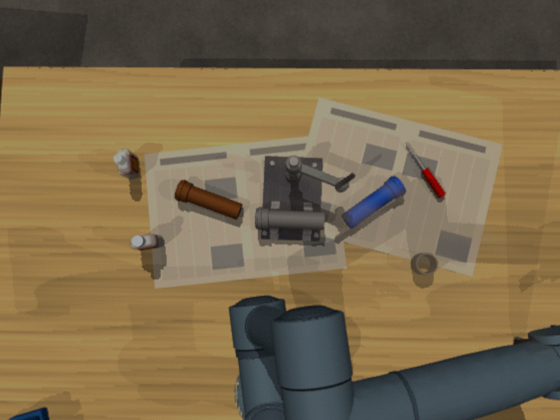

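Side: rest with grey pipe near (305,225), pillar (262,180), wing (303,140). Top: pillar (293,163), wing (345,182), grey pipe (290,218) with its socket to the left (+y); blue and brown pipes are look-alikes. I'll get metric values from depth.

Run:
```python
from h import *
P=[]
for c in ('side','top'):
    d=np.load(c+'0.npy'); k=optics.get_calibration(c); v,u=np.nonzero(d>0); z=d[v,u]
    X=np.stack([(u-k['cx'])/k['fx']*z,(v-k['cy'])/k['fy']*z,z],1)@Ro.from_euler('xyz',k['rotation'],degrees=True).as_matrix().T+k['origin']
    m=(X[:,0]>.4)&(X[:,0]<.7)&(X[:,1]>-.27)&(X[:,1]<.1); X=X[m]
    pil=X[(X[:,2]>.165)&(X[:,1]>-.1)]; w=X[(X[:,2]>.175)&(X[:,1]<-.1)]
    pp=X[(X[:,2]>.065)&(X[:,2]<.1)&(X[:,0]<.54)&(X[:,1]<.05)]
    bar=X[(X[:,2]>.135)&(X[:,2]<.165)]
    for n,s in (('pillar',pil),('wing',w),('pipe',pp),('bar',bar)):
        if len(s)<4: print(c,n,len(s)); continue
        e,V=np.linalg.eigh(np.cov(s[:,:2].T)); a=V[:,1]
        print(c,n,len(s),'mean',s.mean(0).round(4),'lo',s.min(0).round(3),'hi',s.max(0).round(3),'dir',np.degrees(np.arctan2(a[1],a[0])).round(1),'sd',np.sqrt(e).round(4))
    b=X[(X[:,2]<.03)&(X[:,2]>.007)]; print(c,'plate',b.min(0).round(3),b.max(0).round(3))
    k=(560-560)
a=cv2.imread('pics/side0.png')[110:270,200:380];b=cv2.imread('pics/top0.png')[140:260,240:380]
cv2.imwrite('pics/z0.png',np.hstack([cv2.resize(a,(450,400),interpolation=cv2.INTER_CUBIC),cv2.resize(b,(350,300),interpolation=cv2.INTER_CUBIC).copy() if 0 else cv2.copyMakeBorder(cv2.resize(b,(350,300),interpolation=cv2.INTER_CUBIC),0,100,0,0,0)]))
```

```text
side pillar 208 mean [ 0.6274 -0.034   0.1795] lo [ 0.608 -0.06   0.165] hi [ 0.65  -0.016  0.2  ] dir -147.1 sd [0.0081 0.0098]
side wing 113 mean [ 0.5763 -0.163   0.2051] lo [ 0.559 -0.195  0.175] hi [ 0.6   -0.143  0.214] dir 127.1 sd [0.0041 0.0184]
side pipe 989 mean [ 0.4854 -0.0354  0.0811] lo [ 0.462 -0.129  0.065] hi [0.521 0.05  0.095] dir 89.1 sd [0.0135 0.051 ]
side bar 589 mean [ 0.5999 -0.0983  0.1495] lo [ 0.56  -0.184  0.135] hi [ 0.646 -0.017  0.165] dir 70.2 sd [0.0079 0.0515]
side plate [ 0.419 -0.266  0.007] [0.693 0.053 0.03 ]
top pillar 199 mean [ 0.625  -0.0466  0.1802] lo [ 0.607 -0.067  0.165] hi [ 0.646 -0.027  0.202] dir 96.9 sd [0.01   0.0106]
top wing 136 mean [ 0.5745 -0.1762  0.2079] lo [ 0.556 -0.203  0.175] hi [ 0.596 -0.152  0.218] dir 125.6 sd [0.0044 0.0166]
top pipe 1202 mean [ 0.4863 -0.0395  0.0831] lo [ 0.46  -0.135  0.065] hi [0.521 0.049 0.099] dir 88.5 sd [0.0147 0.0545]
top bar 436 mean [ 0.5968 -0.1165  0.1529] lo [ 0.558 -0.194  0.135] hi [ 0.629 -0.027  0.164] dir 69.8 sd [0.008 0.04 ]
top plate [ 0.401 -0.268  0.007] [0.699 0.099 0.03 ]
```

View pics/z0.png

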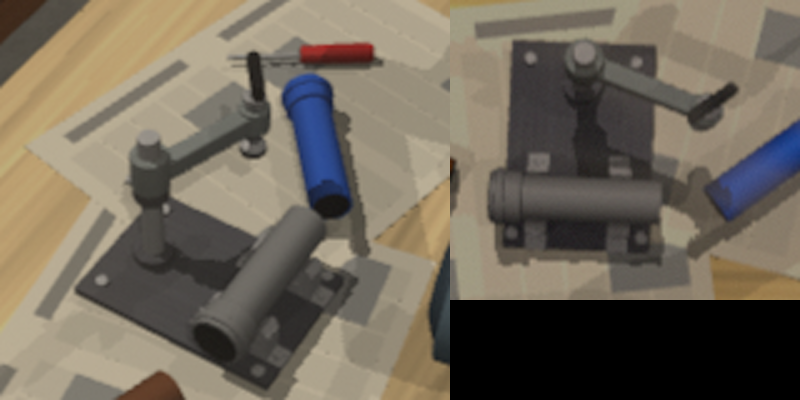

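```bash
cat >> h.py <<'E'
def plan(targets, start=None):
    "targets: (x,y,z,yaw) one per call; prints the last row of each call in tool axes (cm, deg)"
    s=status.read_state()
    p=np.r_[s['tcp_pos'],s['tcp_rot'][2]] if start is None else np.array(start,float)
    for t in targets:
        t=np.array(t,float); a=np.radians(p[3]); d=(t-p)[:3]*100
        print('dpos',np.round([d[0]*np.cos(a)+d[1]*np.sin(a),d[0]*np.sin(a)-d[1]*np.cos(a),-d[2]],2),'dr z',round(-(t[3]-p[3]),1)); p=t
E
python3 - <<'E'
from h import *
a=np.array([.2074,-.6158,.4036,-71.4]);b=np.array([.575,-.172,.42,36])
plan([a+(b-a)*k/4 for k in (1,2,3,4)])
E
```

```text
dpos [ -7.6  -12.25  -0.3 ] dr z -26.8
dpos [ -1.23 -14.35  -0.41] dr z -26.8
dpos [  5.38 -13.36  -0.41] dr z -26.9
dpos [10.84 -9.49 -0.41] dr z -26.8
```

```bash
python3 -m jog '[{"delta_pos":[-1.5,-2.4,0],"dr":[0,0,-5.4]},{"delta_pos":[-3,-4.9,-0.1],"dr":[0,0,-10.7]},{"delta_pos":[-4.5,-7.3,-0.2],"dr":[0,0,-16.1]},{"delta_pos":[-6.1,-9.8,-0.3],"dr":[0,0,-21.4]},{"delta_pos":[-7.6,-12.25,-0.3],"dr":[0,0,-26.8]}]' -1 60
python3 -m jog '[{"delta_pos":[-0.25,-2.9,-0.1],"dr":[0,0,-5.4]},{"delta_pos":[-0.5,-5.7,-0.2],"dr":[0,0,-10.7]},{"delta_pos":[-0.75,-8.6,-0.3],"dr":[0,0,-16.1]},{"delta_pos":[-1,-11.5,-0.4],"dr":[0,0,-21.4]},{"delta_pos":[-1.23,-14.35,-0.4],"dr":[0,0,-26.8]}]'
python3 -m jog '[{"delta_pos":[1.1,-2.7,-0.1],"dr":[0,0,-5.4]},{"delta_pos":[2.2,-5.3,-0.2],"dr":[0,0,-10.7]},{"delta_pos":[3.2,-8,-0.3],"dr":[0,0,-16.1]},{"delta_pos":[4.3,-10.7,-0.4],"dr":[0,0,-21.4]},{"delta_pos":[5.38,-13.36,-0.4],"dr":[0,0,-26.9]}]'
python3 -m jog '[{"delta_pos":[2.2,-1.9,-0.1],"dr":[0,0,-5.4]},{"delta_pos":[4.3,-3.8,-0.2],"dr":[0,0,-10.7]},{"delta_pos":[6.5,-5.7,-0.3],"dr":[0,0,-16.1]},{"delta_pos":[8.7,-7.6,-0.4],"dr":[0,0,-21.4]},{"delta_pos":[10.84,-9.5,-0.4],"dr":[0,0,-26.8]}]'
python3 - <<'E'
from h import *
for c in ('side','top'):
    p,d=optics.get_image(c); cv2.imwrite(f'pics/{c}1.png',p[:,:,::-1])
a=cv2.imread('pics/side1.png')[60:240,220:400];b=cv2.imread('pics/top1.png')[120:240,270:390]
cv2.imwrite('pics/z1.png',np.hstack([cv2.resize(x,(400,400),interpolation=cv2.INTER_CUBIC) for x in (a,b)]))
for c in ('side','top'): print([(x['uv'],x['conf']) for x in pinpoint('wing',c)[:2]])
s=status.read_state(); print(s['time_s'],s['tcp_pos'],s['tcp_rot'])
plan([(.575,-.172,.39,36),(.575,-.172,.355,36)])
E
```

```text
time_s: 1.62
tcp_pos: [0.2999, -0.5038, 0.408]
tcp_rot: [180.0, -0.0, -44.3]
force: [0.5, 0.2, -0.3]
opening: 0.0853
time_s: 2.03
tcp_pos: [0.392, -0.3929, 0.4121]
tcp_rot: [180.0, -0.0, -17.5]
force: [0.0, -0.4, 0.2]
opening: 0.0855
time_s: 2.45
tcp_pos: [0.4841, -0.2821, 0.4162]
tcp_rot: [180.0, -0.0, 9.4]
force: [-0.2, -0.2, -0.1]
opening: 0.0855
time_s: 2.87
tcp_pos: [0.5761, -0.1711, 0.4201]
tcp_rot: [180.0, -0.0, 36.2]
force: [0.0, -0.1, -0.1]
opening: 0.0856
[([303.6, 139.4], 0.71)]
[([346.7, 181.6], 0.35)]
3.0667 [ 0.57548084 -0.17188713  0.41958634] [1.79999415e+02 2.56143378e-02 3.59405740e+01]
dpos [-0.05 -0.02  2.96] dr z -0.1
dpos [0.  0.  3.5] dr z -0.0
```

View pics/z1.png

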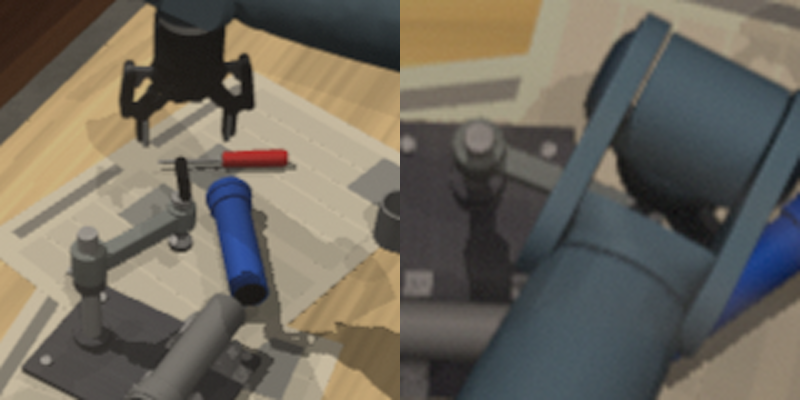

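The side view shows the open fingers centred on either side of the wing (crop 182,180). Now descend and grip.

```bash
python3 -m jog '[{"delta_pos":[0,0,1.3],"dr":[0,0,0]},{"delta_pos":[0,0,2.6],"dr":[0,0,0]},{"delta_pos":[0,0,3.9],"dr":[0,0,0]},{"delta_pos":[0,0,5.2],"dr":[0,0,0]},{"delta_pos":[0,0,6.45],"dr":[0,0,0]}]'
python3 -m jog '[{"delta_pos":[0,0,0],"dr":[0,0,0]},{"delta_pos":[0,0,0],"dr":[0,0,0]},{"delta_pos":[0,0,0],"dr":[0,0,0]},{"delta_pos":[0,0,0],"dr":[0,0,0]},{"delta_pos":[0,0,0],"dr":[0,0,0]}]' 0.2 60
python3 -m jog '[{"delta_pos":[0,0,0],"dr":[0,0,0]},{"delta_pos":[0,0,0],"dr":[0,0,0]},{"delta_pos":[0,0,0],"dr":[0,0,0]},{"delta_pos":[0,0,0],"dr":[0,0,0]},{"delta_pos":[0,0,0],"dr":[0,0,0]}]' 1 60
python3 - <<'E'
from h import *
p,d=optics.get_image('side'); cv2.imwrite('pics/s2.png',cv2.resize(p[100:240,220:400,::-1],(720,560),interpolation=cv2.INTER_CUBIC))
s=status.read_state(); print(s['time_s'],s['tcp_pos'],s['tcp_rot'],s['force'],s['torque'],s['opening'])
E
```

```text
time_s: 3.48
tcp_pos: [0.5747, -0.1727, 0.3527]
tcp_rot: [-179.9, 0.1, 35.8]
force: [0.3, 0.4, 0.1]
opening: 0.0853
time_s: 3.9
tcp_pos: [0.5756, -0.1724, 0.3562]
tcp_rot: [179.9, -0.0, 35.9]
force: [0.1, 0.9, 0.5]
opening: 0.034
time_s: 4.32
tcp_pos: [0.5757, -0.1721, 0.356]
tcp_rot: [179.9, -0.1, 35.9]
force: [2.6, 2.8, 3.1]
opening: 0.012
4.3667 [ 0.57570583 -0.17216614  0.35595885] [ 1.79931002e+02 -9.85197865e-02  3.59119948e+01] [3.82114799 2.66290674 2.68771282] [ 0.48040679 -0.51079802 -0.04444061] 0.012446441456181411
```

View pics/s2.png

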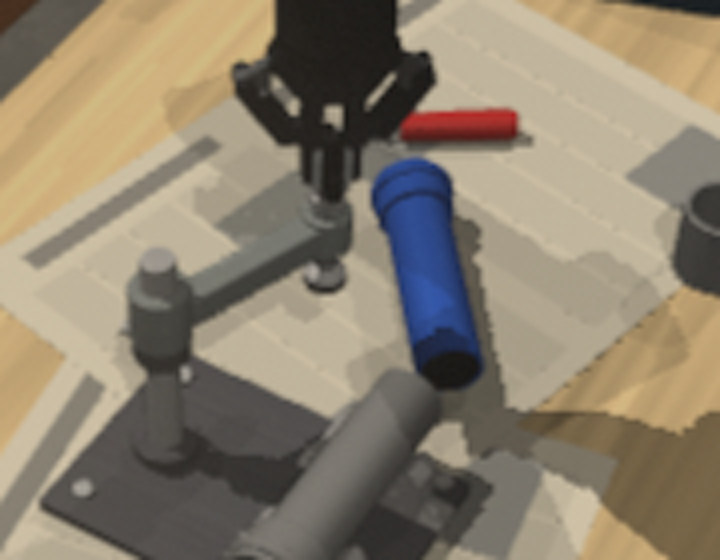

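Wing is gripped (opening 12.4 mm, tips clear of the shoulder). Compute the arc; in tool axes it's the same for every call.

Run:
```python
from h import *
C=np.array([.626,-.040]);p=np.array([.5757,-.1721]);v=p-C;v=v/np.linalg.norm(v)*.1405
print(np.degrees(np.arctan2(v[1],v[0])))
y=np.radians(35.9)
for k in range(1,6):
    a=-np.radians(3.4*k);d=(Ro.from_euler('z',a).as_matrix()[:2,:2]@v-v)*100
    print(k*3.4,np.round([d[0]*np.cos(y)+d[1]*np.sin(y),d[0]*np.sin(y)-d[1]*np.cos(y)],2))
```

```text
-110.84543934305074
3.4 [-0.44 -0.71]
6.8 [-0.83 -1.45]
10.2 [-1.18 -2.2 ]
13.6 [-1.48 -2.98]
17.0 [-1.74 -3.77]
```

```bash
python3 -m jog '[{"delta_pos":[-0.44,-0.71,0],"dr":[0,0,3.4]},{"delta_pos":[-0.83,-1.45,0],"dr":[0,0,6.8]},{"delta_pos":[-1.18,-2.2,0],"dr":[0,0,10.2]},{"delta_pos":[-1.48,-2.98,0],"dr":[0,0,13.6]},{"delta_pos":[-1.74,-3.77,0],"dr":[0,0,17]}]'
python3 -c "
from h import *
s=status.read_state(); print(s['torque'],s['tcp_rot'])"
```

```text
time_s: 4.78
tcp_pos: [0.54, -0.1521, 0.3561]
tcp_rot: [179.8, -0.4, 18.7]
force: [13.0, 0.9, -1.7]
opening: 0.0121
[ 0.2063974  -1.88814916  0.08820777] [179.76792606  -0.38527916  18.72861266]
```

```bash
for i in 1 2; do :; done
python3 -m jog '[{"delta_pos":[-0.44,-0.71,0],"dr":[0,0,3.4]},{"delta_pos":[-0.83,-1.45,0],"dr":[0,0,6.8]},{"delta_pos":[-1.18,-2.2,0],"dr":[0,0,10.2]},{"delta_pos":[-1.48,-2.98,0],"dr":[0,0,13.6]},{"delta_pos":[-1.74,-3.77,0],"dr":[0,0,17]}]'
python3 -m jog '[{"delta_pos":[-0.44,-0.71,0],"dr":[0,0,3.4]},{"delta_pos":[-0.83,-1.45,0],"dr":[0,0,6.8]},{"delta_pos":[-1.18,-2.2,0],"dr":[0,0,10.2]},{"delta_pos":[-1.48,-2.98,0],"dr":[0,0,13.6]},{"delta_pos":[-1.74,-3.77,0],"dr":[0,0,17]}]'
python3 - <<'E'
from h import *
p,d=optics.get_image('side'); cv2.imwrite('pics/s3.png',cv2.resize(p[100:280,220:400,::-1],(600,600),interpolation=cv2.INTER_CUBIC))
s=status.read_state(); print(s['time_s'],s['tcp_pos'],s['tcp_rot'],s['force'],s['torque'],s['opening'])
E
```

```text
time_s: 5.2
tcp_pos: [0.5116, -0.1222, 0.3561]
tcp_rot: [179.8, -0.5, 1.7]
force: [14.8, -0.4, -4.9]
opening: 0.0123
time_s: 5.62
tcp_pos: [0.4932, -0.0855, 0.3562]
tcp_rot: [179.9, -0.6, -15.3]
force: [17.7, -3.9, -6.9]
opening: 0.012
5.6667 [ 0.49282027 -0.08446998  0.35612104] [179.98245125  -0.58630169 -15.37282632] [ 1.62061289e+01 -5.22795460e-04 -3.96606499e+00] [-0.15545928 -2.14538842 -0.03915071] 0.011693568277114652
```

View pics/s3.png

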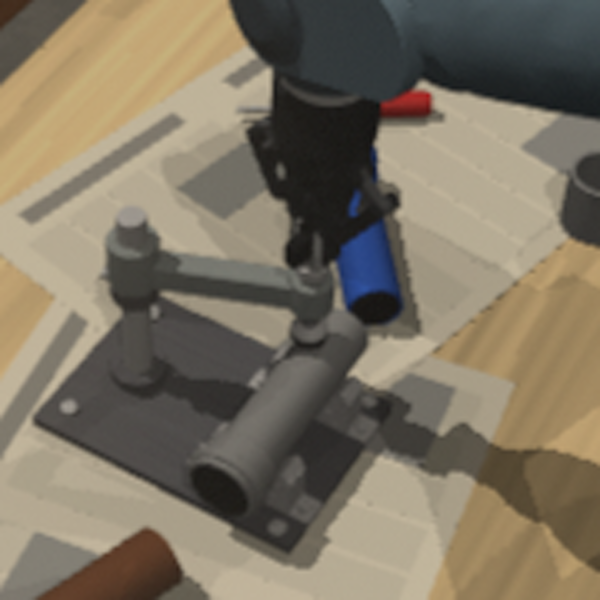

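```bash
python3 -m jog '[{"delta_pos":[-0.41,-0.72,0],"dr":[0,0,3.4]},{"delta_pos":[-0.77,-1.47,0],"dr":[0,0,6.8]},{"delta_pos":[-1.09,-2.22,0],"dr":[0,0,10.2]},{"delta_pos":[-1.36,-3.01,0],"dr":[0,0,13.6]},{"delta_pos":[-1.59,-3.81,0],"dr":[0,0,17]}]'
python3 - <<'E'
from h import *
p,d=optics.get_image('side'); cv2.imwrite('pics/s4.png',cv2.resize(p[100:280,220:400,::-1],(600,600),interpolation=cv2.INTER_CUBIC))
s=status.read_state(); print(s['time_s'],s['tcp_pos'],s['tcp_rot'],s['force'],s['torque'],s['opening'])
r={c:None for c in ()}
optics.get_image('top')
for q in ('foot','wing','bar_grip','rest','pipe_axis','pipe_mid'):
    print(q,[(c,np.round(x['uv'],1).tolist(),round(x['conf'],2)) for c in ('side','top') for x in pinpoint(q,c)[:3]])
E
```

```text
time_s: 6.08
tcp_pos: [0.4874, -0.0452, 0.3561]
tcp_rot: [179.9, -0.5, -32.3]
force: [10.9, -9.6, -4.0]
opening: 0.012
6.1333 [ 0.48730219 -0.0441894   0.35603727] [179.94992519  -0.48206549 -32.35832518] [11.15426085 -5.58973412 -2.73220952] [-0.85345264 -1.4457821  -0.04545277] 0.012048637503037949
foot [('side', [311.0, 214.6], 0.68)]
wing [('side', [309.9, 183.8], 0.52)]
bar_grip [('side', [285.6, 191.0], 0.89), ('side', [305.3, 232.4], 0.65), ('top', [292.8, 192.5], 0.71)]
rest [('side', [306.3, 234.7], 0.64), ('top', [290.7, 217.9], 0.84)]
pipe_axis [('side', [305.6, 222.5], 0.66), ('side', [236.9, 284.3], 0.64), ('side', [326.6, 168.4], 0.6), ('top', [372.8, 201.2], 0.9), ('top', [286.7, 221.8], 0.81)]
pipe_mid [('side', [304.0, 214.2], 0.8), ('top', [292.0, 216.3], 0.77)]
```

View pics/s4.png

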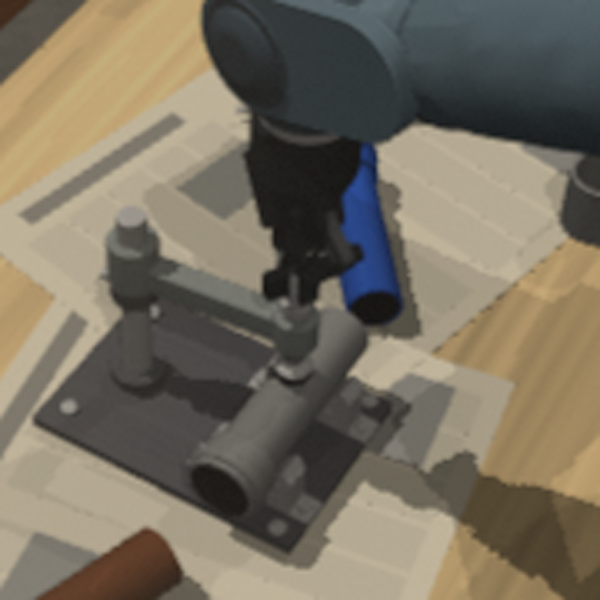

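Run:
```python
from h import *
print('mid',tri((304,214.2),(292,216.3)),at_z('side',(304,214.2),.087),at_z('top',(292,216.3),.087))
print('rest',tri((306.3,234.7),(290.7,217.9)),at_z('top',(290.7,217.9),0))
print('foot',at_z('side',(311,214.6),.091)); print('wing',at_z('side',(309.9,183.8),.2))
print('axis',at_z('side',(305.6,222.5),.062),at_z('top',(286.7,221.8),.062))
```

```text
mid (array([ 0.49741695, -0.04508708,  0.07540183]), np.float64(0.0034554585238822117)) [ 0.49470259 -0.03585816  0.087     ] [ 0.4947678  -0.04557419  0.087     ]
rest (array([ 0.49409897, -0.04447901, -0.0074416 ]), np.float64(0.009111008391637084)) [ 0.49775073 -0.04283757  0.        ]
foot [ 0.47701928 -0.04073416  0.091     ]
wing [ 0.48579569 -0.04202719  0.2       ]
axis [ 0.48693172 -0.03194521  0.062     ] [ 0.48130651 -0.03116445  0.062     ]
```

Run:
```python
from h import *
from scipy.optimize import least_squares
for c in ('side','top'):
    im=cv2.imread(f'pics/{c}0.png'); d=np.load(c+'0.npy'); k=optics.get_calibration(c); v,u=np.nonzero(d>0); z=d[v,u]
    X=np.stack([(u-k['cx'])/k['fx']*z,(v-k['cy'])/k['fy']*z,z],1)@Ro.from_euler('xyz',k['rotation'],degrees=True).as_matrix().T+k['origin']
    g=im[v,u].astype(int)
    box=(X[:,0]>.4)&(X[:,0]<.7)&(X[:,1]>-.16)&(X[:,1]<.09)
    m=box&(abs(X[:,2]-.012)<.008)&(g.max(1)<85)
    # project plate pixels on z=.012
    Q=np.array([at_z(c,(a,b),.012)[:2] for a,b in zip(u[m],v[m])])
    M=np.zeros((300,300),np.uint8)
    ij=((Q-[.40,-.2])*1000).astype(int); ij=ij[(ij>=0).all(1)&(ij<300).all(1)]; M[ij[:,1],ij[:,0]]=255
    M=cv2.morphologyEx(M,cv2.MORPH_CLOSE,np.ones((9,9))); n,l,st,_=cv2.connectedComponentsWithStats(M); b=1+np.argmax(st[1:,4])
    pts=np.argwhere(l==b)[:,::-1].astype(np.float32); r=cv2.minAreaRect(pts)
    print(c,m.sum(),'plate centre',np.array(r[0])/1000+[.40,-.2],r[1:])
    s=X[box&(X[:,2]>.185)]; print('pillar cap',s.mean(0).round(4),len(s))
    s=X[box&(X[:,2]>.07)&(X[:,2]<.1)&(X[:,1]<-.0)&(X[:,0]<.54)]
    f=least_squares(lambda q:np.hypot((s[:,0]-q[0]-q[1]*(s[:,1]+.04))*np.cos(q[1]),s[:,2]-q[2])-.025,[.486,0,.062],loss='soft_l1',f_scale=.002).x
    print('pipe x at y=-.04',f[0].round(4),'slope deg',np.degrees(f[1]).round(2),'z',f[2].round(4))
```

```text
side 2635 plate centre [ 0.5525983 -0.0379424] ((179.5470733642578, 247.5581512451172), 87.64669799804688)
pillar cap [ 0.602  -0.0865  0.1975] 126
pipe x at y=-.04 0.4912 slope deg 1.78 z 0.0607Traceback (most recent call last):
  File "<stdin>", line 10, in <module>
  File "h.py", line 8, in at_z
    o,d=ray(cam,uv); return o+d*(z-o[2])/d[2]
        ~~~^^^^^^^^
  File "h.py", line 5, in ray
    c=optics.get_calibration(cam); d=np.array([(uv[0]-c['cx'])/c['fx'],(uv[1]-c['cy'])/c['fy'],1.])
ValueError: time passes only in moves, steps and waits
```

```bash
sed -i 's/^def ray/_K={}\ndef cal(c):\n    if c not in _K: _K[c]=optics.get_calibration(c)\n    return _K[c]\ndef ray/; s/c=optics.get_calibration(cam)/c=cal(cam)/' h.py
python3 - <<'E'
from h import *
from scipy.optimize import least_squares
c='top'
im=cv2.imread(f'pics/{c}0.png'); d=np.load(c+'0.npy'); k=cal(c); v,u=np.nonzero(d>0); z=d[v,u]
X=np.stack([(u-k['cx'])/k['fx']*z,(v-k['cy'])/k['fy']*z,z],1)@Ro.from_euler('xyz',k['rotation'],degrees=True).as_matrix().T+k['origin']
g=im[v,u].astype(int)
box=(X[:,0]>.4)&(X[:,0]<.7)&(X[:,1]>-.16)&(X[:,1]<.09)
m=box&(abs(X[:,2]-.012)<.012)&(g.max(1)<85)
Q=np.array([at_z(c,(a,b),.012)[:2] for a,b in zip(u[m],v[m])])
M=np.zeros((300,300),np.uint8)
ij=((Q-[.40,-.2])*1000).astype(int); ij=ij[(ij>=0).all(1)&(ij<300).all(1)]; M[ij[:,1],ij[:,0]]=255
M=cv2.morphologyEx(M,cv2.MORPH_CLOSE,np.ones((9,9))); n,l,st,_=cv2.connectedComponentsWithStats(M); b=1+np.argmax(st[1:,4])
pts=np.argwhere(l==b)[:,::-1].astype(np.float32); r=cv2.minAreaRect(pts)
print(c,m.sum(),'plate centre',np.array(r[0])/1000+[.40,-.2],r[1:])
for s in (X[box&(X[:,2]>.185)&(X[:,1]>-.1)],): print('pillar cap',s.mean(0).round(4),len(s))
s=X[box&(X[:,2]>.07)&(X[:,2]<.1)&(X[:,1]<-.0)&(X[:,0]<.54)]
f=least_squares(lambda q:np.hypot((s[:,0]-q[0]-q[1]*(s[:,1]+.04))*np.cos(q[1]),s[:,2]-q[2])-.025,[.486,0,.062],loss='soft_l1',f_scale=.002).x
print('pipe x at y=-.04',f[0].round(4),'slope deg',np.degrees(f[1]).round(2),'z',f[2].round(4))
s=status.read_state(); print(s['time_s'],s['tcp_pos'],s['force'])
E
```

```text
top 3073 plate centre [ 0.58683344 -0.06190698] ((226.2372283935547, 160.24850463867188), 78.17850494384766)
pillar cap [ 0.6262 -0.0467  0.1952] 71
pipe x at y=-.04 0.4876 slope deg 2.01 z 0.0623
6.7833 [ 0.48738511 -0.0448903   0.3560699 ] [10.78945202 -2.87767678 -2.67296397]
```

```bash
python3 -m jog '[{"delta_pos":[-0.06,-0.16,0],"dr":[0,0,0.7]},{"delta_pos":[-0.12,-0.32,0],"dr":[0,0,1.4]},{"delta_pos":[-0.18,-0.48,0],"dr":[0,0,2]},{"delta_pos":[-0.18,-0.48,0],"dr":[0,0,2]},{"delta_pos":[-0.18,-0.48,0],"dr":[0,0,2]}]'
python3 -m jog '[{"delta_pos":[0,0,0],"dr":[0,0,0]},{"delta_pos":[0,0,0],"dr":[0,0,0]},{"delta_pos":[0,0,0],"dr":[0,0,0]},{"delta_pos":[0,0,0],"dr":[0,0,0]},{"delta_pos":[0,0,0],"dr":[0,0,0]}]'
python3 -c "
from h import *
s=status.read_state(); print(s['tcp_pos'],s['tcp_rot'],s['force'],s['torque'])"
```

```text
time_s: 7.2
tcp_pos: [0.4881, -0.0404, 0.356]
tcp_rot: [179.9, -0.4, -34.1]
force: [6.3, -7.4, -0.6]
opening: 0.0126
time_s: 7.62
tcp_pos: [0.4881, -0.0405, 0.356]
tcp_rot: [179.9, -0.4, -34.1]
force: [7.8, -7.8, -2.0]
opening: 0.0125
[ 0.48810249 -0.0404773   0.35601096] [179.86516879  -0.38597723 -34.10896497] [ 7.75720606 -7.79402797 -2.01833466] [-1.05060073 -0.92506233  0.02454747]
```

```bash
python3 -m jog '[{"delta_pos":[0,0,0],"dr":[0,0,0]},{"delta_pos":[0,0,0],"dr":[0,0,0]},{"delta_pos":[0,0,0],"dr":[0,0,0]},{"delta_pos":[0,0,0],"dr":[0,0,0]},{"delta_pos":[0,0,0],"dr":[0,0,0]}]' -1
python3 -m jog '[{"delta_pos":[0,0,-1.0],"dr":[0,0,0]},{"delta_pos":[0,0,-2.0],"dr":[0,0,0]},{"delta_pos":[0,0,-3.0],"dr":[0,0,0]},{"delta_pos":[0,0,-4.0],"dr":[0,0,0]},{"delta_pos":[0,0,-5.0],"dr":[0,0,0]}]'
python3 - <<'E'
from h import *
p,d=optics.get_image('side'); cv2.imwrite('pics/s5.png',cv2.resize(p[110:260,220:400,::-1],(720,600),interpolation=cv2.INTER_CUBIC))
s=status.read_state(); print(s['time_s'],s['tcp_pos'],s['tcp_rot'],s['force'],s['torque'],s['joint_pos'])
for q in ('foot','wing','pipe_mid'):
    print(q,[(np.round(x['uv'],1).tolist(),round(x['conf'],2)) for x in pinpoint(q,'side')[:2]])
E
```

```text
time_s: 8.03
tcp_pos: [0.4871, -0.0388, 0.3549]
tcp_rot: [180.0, 0.0, -34.1]
force: [-0.0, 0.1, -0.3]
opening: 0.0716
time_s: 8.45
tcp_pos: [0.4875, -0.0389, 0.407]
tcp_rot: [-180.0, -0.1, -34.1]
force: [-0.3, 0.5, -0.7]
opening: 0.0856
8.5 [ 0.48795731 -0.03906102  0.40916862] [-179.91498909   -0.28830791  -34.081226  ] [ 1.66864554 -0.00594209  1.85909814] [-0.0259751  -0.06495865 -0.03043751] [-1.78753422e+01 -8.35907819e+00  1.12042286e+02  1.20535526e-03
  7.60162148e+01  1.62053817e+01]
foot [([310.7, 210.4], 0.63)]
wing [([309.8, 183.6], 0.56), ([145.7, 349.9], 0.27)]
pipe_mid [([305.1, 214.0], 0.59)]
```

View pics/s5.png

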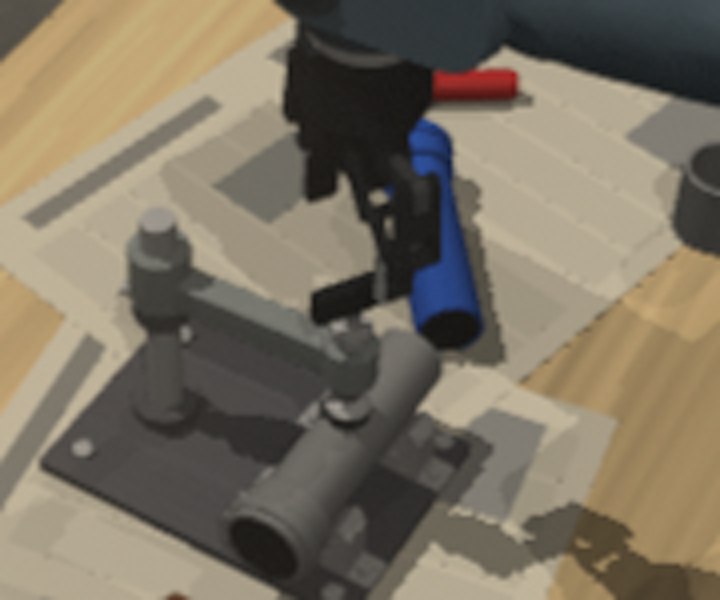

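The foot now sits mid-pipe (crop 348,405), and the wing (360,292) lies along the world direction ~56° as it was gripped. Joint 6 wouldn't reach the half-turned grip (q1 is -18°), so I'll regrip as is, centred, and turn up to 135°, regripping if needed.

```bash
python3 - <<'E'
from h import *
print('foot',at_z('side',(310.7,210.4),.091),'mid',at_z('side',(305.1,214),.087),'wing',at_z('side',(309.8,183.6),.2))
plan([(.488,-.0402,.355,-34.1)])
E
python3 -m jog '[{"delta_pos":[0.1,0.07,1.1],"dr":[0,0,0]},{"delta_pos":[0.1,0.07,2.2],"dr":[0,0,0]},{"delta_pos":[0.1,0.07,3.3],"dr":[0,0,0]},{"delta_pos":[0.1,0.07,4.2],"dr":[0,0,0]},{"delta_pos":[0.1,0.07,5.0],"dr":[0,0,0]}]' 0
python3 -m jog '[{"delta_pos":[0,0,0],"dr":[0,0,0]},{"delta_pos":[0,0,0],"dr":[0,0,0]},{"delta_pos":[0,0,0],"dr":[0,0,0]},{"delta_pos":[0,0,0],"dr":[0,0,0]},{"delta_pos":[0,0,0],"dr":[0,0,0]}]' 1 50
python3 -c "
from h import *
s=status.read_state(); print(s['tcp_pos'],s['tcp_rot'],s['force'],s['torque'])"
```

```text
foot [ 0.48438845 -0.05283402  0.091     ] mid [ 0.49257334 -0.03787897  0.087     ] wing [ 0.4863186  -0.04249048  0.2       ]
dpos [0.12 0.07 5.06] dr z 0.0
time_s: 9.07
tcp_pos: [0.4873, -0.04, 0.3528]
tcp_rot: [180.0, 0.2, -34.1]
force: [-0.0, 0.0, 0.2]
opening: 0.0426
time_s: 9.48
tcp_pos: [0.4884, -0.0407, 0.3551]
tcp_rot: [-180.0, -0.3, -34.1]
force: [8.2, -4.4, -9.1]
opening: 0.0122
[ 0.48837398 -0.04068655  0.35506076] [-179.97598869   -0.26541137  -34.10794486] [ 8.16658361 -4.41461521 -9.05159443] [-0.55934819 -1.01579971  0.02502172]
```

```bash
python3 -m jog '[{"delta_pos":[0,0,0.02],"dr":[0,0,7]},{"delta_pos":[0,0,0.04],"dr":[0,0,14]},{"delta_pos":[0,0,0.06],"dr":[0,0,21]},{"delta_pos":[0,0,0.08],"dr":[0,0,28]},{"delta_pos":[0,0,0.1],"dr":[0,0,35]}]'
python3 -c "
from h import *
s=status.read_state(); print(s['tcp_rot'],s['torque'])"
python3 -m jog '[{"delta_pos":[0,0,0.02],"dr":[0,0,7]},{"delta_pos":[0,0,0.04],"dr":[0,0,14]},{"delta_pos":[0,0,0.06],"dr":[0,0,21]},{"delta_pos":[0,0,0.08],"dr":[0,0,28]},{"delta_pos":[0,0,0.1],"dr":[0,0,35]}]'
python3 -c "
from h import *
s=status.read_state(); print(s['tcp_rot'],s['torque'])"
```

```text
time_s: 9.9
tcp_pos: [0.4887, -0.0411, 0.3542]
tcp_rot: [-179.7, -0.3, -69.4]
force: [10.3, -8.3, -11.3]
opening: 0.0122
[-179.74978255   -0.33256838  -69.44835991] [-0.93145544 -1.47208605  0.11289569]
time_s: 10.32
tcp_pos: [0.4888, -0.0412, 0.3532]
tcp_rot: [-179.6, -0.1, -104.5]
force: [11.4, -8.7, -12.5]
opening: 0.0126
[-1.79569360e+02 -1.34292543e-01 -1.04461769e+02] [-1.00215665 -1.60004861  0.05738497]
```

```bash
cat > st.py <<'E'
from h import *
s=status.read_state(); print('  yaw',s['tcp_rot'][2].round(1),'pos',s['tcp_pos'].round(4),'F',s['force'].round(1),'T',s['torque'].round(3))
E
python3 -m jog '[{"delta_pos":[0,0,0.02],"dr":[0,0,6]},{"delta_pos":[0,0,0.03],"dr":[0,0,12]},{"delta_pos":[0,0,0.05],"dr":[0,0,18]},{"delta_pos":[0,0,0.07],"dr":[0,0,24]},{"delta_pos":[0,0,0.08],"dr":[0,0,30]}]'; python3 st.py
python3 -m jog '[{"delta_pos":[0,0,0.01],"dr":[0,0,3]},{"delta_pos":[0,0,0.02],"dr":[0,0,6]},{"delta_pos":[0,0,0.03],"dr":[0,0,9]},{"delta_pos":[0,0,0.03],"dr":[0,0,12]},{"delta_pos":[0,0,0.04],"dr":[0,0,15]}]'; python3 st.py
```

```text
time_s: 10.73
tcp_pos: [0.4886, -0.0412, 0.3524]
tcp_rot: [-179.6, 0.1, -134.4]
force: [8.7, -9.4, -11.1]
opening: 0.0122
  yaw -134.4 pos [ 0.4886 -0.0412  0.3524] F [  8.7  -9.4 -11.1] T [-1.098 -1.396  0.106]
time_s: 11.15
tcp_pos: [0.4885, -0.0412, 0.3519]
tcp_rot: [-179.7, 0.1, -149.3]
force: [7.5, -8.0, -10.2]
opening: 0.0124
  yaw -149.3 pos [ 0.4885 -0.0412  0.3519] F [  7.5  -8.  -10.2] T [-1.095 -1.183  0.082]
```

```bash
python3 -m jog '[{"delta_pos":[0,0,0],"dr":[0,0,0]},{"delta_pos":[0,0,0],"dr":[0,0,0]},{"delta_pos":[0,0,0],"dr":[0,0,0]},{"delta_pos":[0,0,0],"dr":[0,0,0]},{"delta_pos":[0,0,0],"dr":[0,0,0]}]' -1; python3 st.py
python3 -m jog '[{"delta_pos":[0,0,-1],"dr":[0,0,0]},{"delta_pos":[0,0,-2],"dr":[0,0,0]},{"delta_pos":[0,0,-3],"dr":[0,0,-5]},{"delta_pos":[0,0,-4],"dr":[0,0,-12]},{"delta_pos":[0,0,-4],"dr":[0,0,-19]}]'
python3 -m jog '[{"delta_pos":[0,0,0],"dr":[0,0,-7]},{"delta_pos":[0,0,0],"dr":[0,0,-14]},{"delta_pos":[0,0,0],"dr":[0,0,-21]},{"delta_pos":[0,0,0],"dr":[0,0,-28]},{"delta_pos":[0,0,0],"dr":[0,0,-35]}]'
python3 -m jog '[{"delta_pos":[0,0,0],"dr":[0,0,-7]},{"delta_pos":[0,0,0],"dr":[0,0,-14]},{"delta_pos":[0,0,0],"dr":[0,0,-21]},{"delta_pos":[0,0,0],"dr":[0,0,-28]},{"delta_pos":[0,0,0],"dr":[0,0,-35]}]'
python3 -m jog '[{"delta_pos":[0,0,0],"dr":[0,0,-7]},{"delta_pos":[0,0,0],"dr":[0,0,-14]},{"delta_pos":[0,0,0],"dr":[0,0,-21]},{"delta_pos":[0,0,0],"dr":[0,0,-28]},{"delta_pos":[0,0,0],"dr":[0,0,-35]}]'
python3 -m jog '[{"delta_pos":[0,0,0],"dr":[0,0,-7]},{"delta_pos":[0,0,0],"dr":[0,0,-14]},{"delta_pos":[0,0,0],"dr":[0,0,-21]},{"delta_pos":[0,0,0],"dr":[0,0,-28]},{"delta_pos":[0,0,0],"dr":[0,0,-35]}]'
python3 -m jog '[{"delta_pos":[0,0,0],"dr":[0,0,-7]},{"delta_pos":[0,0,0],"dr":[0,0,-14]},{"delta_pos":[0,0,0],"dr":[0,0,-21]},{"delta_pos":[0,0,0],"dr":[0,0,-21]},{"delta_pos":[0,0,0],"dr":[0,0,-21]}]'
python3 - <<'E'
from h import *
s=status.read_state(); print(s['tcp_rot'],s['tcp_pos'])
plan([(.4888,-.0412,.3505,30.7)])
p,d=optics.get_image('side'); cv2.imwrite('pics/s6.png',cv2.resize(p[110:260,220:400,::-1],(720,600),interpolation=cv2.INTER_CUBIC))
E
```

```text
time_s: 11.57
tcp_pos: [0.4878, -0.04, 0.3524]
tcp_rot: [-180.0, 0.0, -149.1]
force: [0.2, 1.5, 0.3]
opening: 0.0719
  yaw -149.1 pos [ 0.4878 -0.04    0.3524] F [0.2 1.5 0.3] T [-0.01   0.003 -0.064]
time_s: 11.98
tcp_pos: [0.4885, -0.0402, 0.3958]
tcp_rot: [-179.7, 0.1, -129.7]
force: [0.4, 0.3, 0.2]
opening: 0.0852
time_s: 12.4
tcp_pos: [0.488, -0.0401, 0.3935]
tcp_rot: [-179.9, -0.0, -94.7]
force: [0.1, -0.4, -1.0]
opening: 0.0856
time_s: 12.82
tcp_pos: [0.488, -0.0401, 0.3935]
tcp_rot: [-179.9, -0.1, -59.7]
force: [-0.8, -0.2, -0.7]
opening: 0.0852
time_s: 13.23
tcp_pos: [0.488, -0.0401, 0.3935]
tcp_rot: [-180.0, -0.1, -24.7]
force: [-0.1, 0.5, 0.1]
opening: 0.0855
time_s: 13.65
tcp_pos: [0.488, -0.0401, 0.3935]
tcp_rot: [179.9, -0.1, 10.3]
force: [0.3, 0.1, 0.1]
opening: 0.0856
time_s: 14.07
tcp_pos: [0.4879, -0.0401, 0.3931]
tcp_rot: [179.9, -0.1, 30.7]
force: [0.5, -0.4, 0.0]
opening: 0.0855
[ 1.79935645e+02 -5.75463342e-02  3.07406004e+01] [ 0.48792786 -0.04007277  0.39308187]
dpos [0.02 0.14 4.26] dr z 0.0
```

View pics/s6.png

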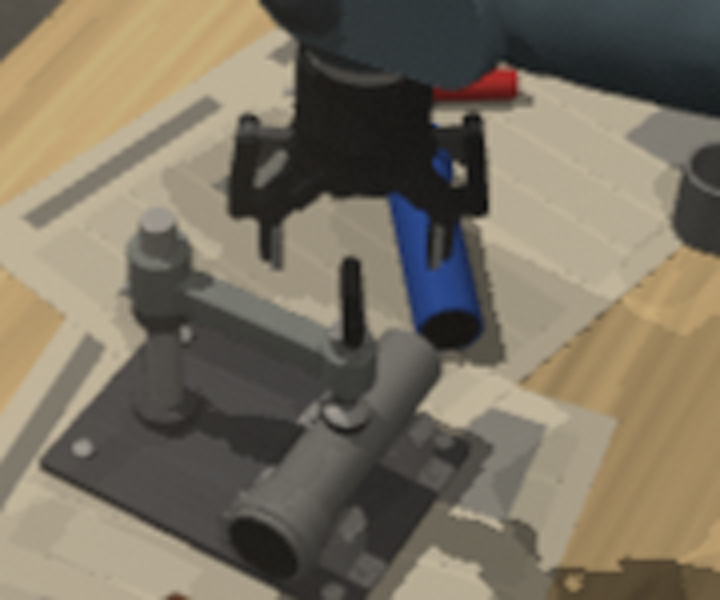

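The wing (350,300) has turned with the gripper and lies square between the open fingers; the foot (346,412) is lower, still over mid-pipe. Regrip and go on in small turns.

```bash
python3 -m jog '[{"delta_pos":[0.02,0.1,1.0],"dr":[0,0,0]},{"delta_pos":[0.02,0.1,2.0],"dr":[0,0,0]},{"delta_pos":[0.02,0.1,3.0],"dr":[0,0,0]},{"delta_pos":[0.02,0.1,3.8],"dr":[0,0,0]},{"delta_pos":[0.02,0.1,4.2],"dr":[0,0,0]}]' 0
python3 -m jog '[{"delta_pos":[0,0,0],"dr":[0,0,0]},{"delta_pos":[0,0,0],"dr":[0,0,0]},{"delta_pos":[0,0,0],"dr":[0,0,0]},{"delta_pos":[0,0,0],"dr":[0,0,0]},{"delta_pos":[0,0,0],"dr":[0,0,0]}]' 1 60; python3 st.py
python3 -m jog '[{"delta_pos":[0,0,0.01],"dr":[0,0,3]},{"delta_pos":[0,0,0.02],"dr":[0,0,6]},{"delta_pos":[0,0,0.03],"dr":[0,0,9]},{"delta_pos":[0,0,0.03],"dr":[0,0,12]},{"delta_pos":[0,0,0.04],"dr":[0,0,15]}]'; python3 st.py
```

```text
time_s: 14.53
tcp_pos: [0.4879, -0.0407, 0.3476]
tcp_rot: [-179.8, 0.1, 30.9]
force: [-0.3, 1.5, 0.3]
opening: 0.0426
time_s: 14.95
tcp_pos: [0.4885, -0.0409, 0.3503]
tcp_rot: [180.0, -0.0, 30.9]
force: [0.0, 0.6, -1.8]
opening: 0.0121
  yaw 30.9 pos [ 0.4885 -0.0409  0.3503] F [ 0.   0.6 -1.8] T [ 0.02  -0.05  -0.093]
time_s: 15.37
tcp_pos: [0.4885, -0.0408, 0.3499]
tcp_rot: [180.0, -0.0, 15.8]
force: [0.7, -0.1, -0.1]
opening: 0.0119
  yaw 15.8 pos [ 0.4885 -0.0408  0.3499] F [ 0.7 -0.1 -0.1] T [0.015 0.002 0.033]
```

```bash
python3 -m jog '[{"delta_pos":[0,0,0.01],"dr":[0,0,3]},{"delta_pos":[0,0,0.02],"dr":[0,0,6]},{"delta_pos":[0,0,0.03],"dr":[0,0,9]},{"delta_pos":[0,0,0.03],"dr":[0,0,12]},{"delta_pos":[0,0,0.04],"dr":[0,0,15]}]' >/dev/null; python3 st.py
python3 -m jog '[{"delta_pos":[0,0,0.01],"dr":[0,0,3]},{"delta_pos":[0,0,0.02],"dr":[0,0,6]},{"delta_pos":[0,0,0.03],"dr":[0,0,9]},{"delta_pos":[0,0,0.03],"dr":[0,0,12]},{"delta_pos":[0,0,0.04],"dr":[0,0,15]}]' >/dev/null; python3 st.py
```

```text
yaw 0.8 pos [ 0.4885 -0.0408  0.3494] F [ 0.3  0.6 -1.5] T [0.004 0.008 0.102]
  yaw -14.2 pos [ 0.4886 -0.0408  0.3493] F [0.6 0.3 0. ] T [0.065 0.143 0.088]
```

```bash
python3 -m jog '[{"delta_pos":[0,0,0.01],"dr":[0,0,2]},{"delta_pos":[0,0,0.01],"dr":[0,0,4]},{"delta_pos":[0,0,0.02],"dr":[0,0,6]},{"delta_pos":[0,0,0.02],"dr":[0,0,8]},{"delta_pos":[0,0,0.03],"dr":[0,0,10]}]' >/dev/null; python3 st.py
```

```text
yaw -23.8 pos [ 0.4886 -0.0406  0.3493] F [-0.6  1.4  1.8] T [0.382 0.156 2.459]
```

```bash
python3 -m jog '[{"delta_pos":[0,0,0],"dr":[0,0,0]},{"delta_pos":[0,0,0],"dr":[0,0,0]},{"delta_pos":[0,0,0],"dr":[0,0,0]},{"delta_pos":[0,0,0],"dr":[0,0,0]},{"delta_pos":[0,0,0],"dr":[0,0,0]}]' ; python3 st.py
python3 -m jog '[{"delta_pos":[0,0,0],"dr":[0,0,-1]},{"delta_pos":[0,0,0],"dr":[0,0,-2]},{"delta_pos":[0,0,0],"dr":[0,0,-2]},{"delta_pos":[0,0,0],"dr":[0,0,-2]},{"delta_pos":[0,0,0],"dr":[0,0,-2]}]' ; python3 st.py
```

```text
time_s: 17.03
tcp_pos: [0.4887, -0.0407, 0.3493]
tcp_rot: [180.0, -0.0, -23.9]
force: [-1.2, 2.0, 5.6]
opening: 0.0124
  yaw -23.9 pos [ 0.4887 -0.0407  0.3493] F [-1.2  2.   5.6] T [0.366 0.368 2.494]
time_s: 17.45
tcp_pos: [0.4887, -0.0408, 0.3492]
tcp_rot: [-180.0, -0.0, -22.1]
force: [-2.8, 0.8, 5.5]
opening: 0.0123
  yaw -22.1 pos [ 0.4887 -0.0408  0.3492] F [-2.8  0.8  5.5] T [0.339 0.391 1.803]
```

```bash
python3 -m jog '[{"delta_pos":[0,0,-0.01],"dr":[0,0,-6.3]},{"delta_pos":[0,0,-0.03],"dr":[0,0,-12.6]},{"delta_pos":[0,0,-0.05],"dr":[0,0,-18.9]},{"delta_pos":[0,0,-0.06],"dr":[0,0,-25.2]},{"delta_pos":[0,0,-0.08],"dr":[0,0,-31.5]}]' >/dev/null; python3 st.py
python3 -m jog '[{"delta_pos":[0,0,-0.02],"dr":[0,0,-6.3]},{"delta_pos":[0,0,-0.04],"dr":[0,0,-12.6]},{"delta_pos":[0,0,-0.05],"dr":[0,0,-18.9]},{"delta_pos":[0,0,-0.07],"dr":[0,0,-25.2]},{"delta_pos":[0,0,-0.09],"dr":[0,0,-31.5]}]' >/dev/null; python3 st.py
python3 -m jog '[{"delta_pos":[0,0,-0.02],"dr":[0,0,-6.3]},{"delta_pos":[0,0,-0.04],"dr":[0,0,-12.6]},{"delta_pos":[0,0,-0.05],"dr":[0,0,-18.9]},{"delta_pos":[0,0,-0.07],"dr":[0,0,-25.2]},{"delta_pos":[0,0,-0.09],"dr":[0,0,-31.5]}]' >/dev/null; python3 st.py
python3 -m jog '[{"delta_pos":[0,0,0],"dr":[0,0,0]},{"delta_pos":[0,0,0],"dr":[0,0,0]},{"delta_pos":[0,0,0],"dr":[0,0,0]},{"delta_pos":[0,0,0],"dr":[0,0,0]},{"delta_pos":[0,0,0],"dr":[0,0,0]}]'; python3 st.py
```

```text
yaw 9.4 pos [ 0.4886 -0.0409  0.3496] F [-1.2  1.9  2.9] T [ 0.314  0.187 -0.075]
  yaw 40.9 pos [ 0.4886 -0.0409  0.3504] F [-0.4  2.4  3.1] T [ 0.338  0.228 -0.107]
  yaw 72.4 pos [ 0.4886 -0.0409  0.3513] F [-0.4  2.7  3.3] T [ 0.304  0.166 -0.092]
time_s: 19.12
tcp_pos: [0.4886, -0.0408, 0.3513]
tcp_rot: [180.0, -0.0, 72.3]
force: [-0.3, 3.9, 3.4]
opening: 0.0125
  yaw 72.3 pos [ 0.4886 -0.0408  0.3513] F [-0.3  3.9  3.4] T [0.603 0.018 0.005]
```

```bash
python3 -m jog '[{"delta_pos":[0,0,0],"dr":[0,0,0]},{"delta_pos":[0,0,0],"dr":[0,0,0]},{"delta_pos":[0,0,0],"dr":[0,0,0]},{"delta_pos":[0,0,0],"dr":[0,0,0]},{"delta_pos":[0,0,0],"dr":[0,0,0]}]' -1
python3 -m jog '[{"delta_pos":[0,0,-2],"dr":[0,0,0]},{"delta_pos":[0,0,-4],"dr":[0,0,0]},{"delta_pos":[0,0,-6],"dr":[0,0,0]},{"delta_pos":[0,0,-8],"dr":[0,0,0]},{"delta_pos":[0,0,-10],"dr":[0,0,0]}]'
python3 -m jog '[{"delta_pos":[-3,0,0],"dr":[0,0,0]},{"delta_pos":[-6,0,0],"dr":[0,0,0]},{"delta_pos":[-9,0,0],"dr":[0,0,0]},{"delta_pos":[-12,0,0],"dr":[0,0,0]},{"delta_pos":[-15,0,0],"dr":[0,0,0]}]'
python3 -m jog '[{"delta_pos":[-3,0,0],"dr":[0,0,0]},{"delta_pos":[-6,0,0],"dr":[0,0,0]},{"delta_pos":[-9,0,0],"dr":[0,0,0]},{"delta_pos":[-12,0,0],"dr":[0,0,0]},{"delta_pos":[-15,0,0],"dr":[0,0,0]}]'
python3 - <<'E'
from h import *
D={}
for c in ('side','top'):
    p,d=optics.get_image(c); D[c]=d; cv2.imwrite(f'pics/{c}9.png',p[:,:,::-1])
for q in ('foot','wing','pipe_mid','pipe_axis'):
    r={c:pinpoint(q,c) for c in ('side','top')}
    print(q,{c:[(np.round(x['uv'],1).tolist(),round(x['conf'],2)) for x in r[c][:3]] for c in r})
for c,d in D.items():
    d0=np.load(c+'0.npy')
    for n,dd in (('start',d0),('now',d)):
        k=cal(c); v,u=np.nonzero(dd>0); z=dd[v,u]
        X=np.stack([(u-k['cx'])/k['fx']*z,(v-k['cy'])/k['fy']*z,z],1)@Ro.from_euler('xyz',k['rotation'],degrees=True).as_matrix().T+k['origin']
        w=X[(X[:,2]>.18)&(X[:,2]<.23)&(X[:,0]<.6)&(X[:,0]>.44)&(X[:,1]>-.2)&(X[:,1]<.05)]
        s=X[(X[:,2]>.065)&(X[:,2]<.1)&(X[:,0]<.53)&(X[:,0]>.44)&(X[:,1]<.07)&(X[:,1]>-.16)]
        print(c,n,'wing',w.mean(0).round(4),'ztop',np.percentile(w[:,2],90).round(4),'pipe',s.mean(0).round(4),s.min(0).round(3),s.max(0).round(3))
a=cv2.imread('pics/side9.png')[130:260,220:376];b=cv2.imread('pics/top9.png')[140:260,240:384]
cv2.imwrite('pics/z9.png',np.hstack([cv2.resize(x,(400,334),interpolation=cv2.INTER_CUBIC) for x in (a,b)]))
E
```

```text
time_s: 19.53
tcp_pos: [0.4884, -0.041, 0.3509]
tcp_rot: [-180.0, 0.0, 72.4]
force: [0.3, 0.4, 0.5]
opening: 0.0718
time_s: 19.95
tcp_pos: [0.4884, -0.0409, 0.4519]
tcp_rot: [-180.0, 0.0, 72.4]
force: [0.1, -0.4, 0.3]
opening: 0.0852
time_s: 20.37
tcp_pos: [0.4424, -0.185, 0.4511]
tcp_rot: [180.0, 0.0, 72.4]
force: [0.8, 0.8, 0.7]
opening: 0.0852
time_s: 20.78
tcp_pos: [0.397, -0.3282, 0.4511]
tcp_rot: [180.0, 0.0, 72.4]
force: [-0.6, 0.3, -0.2]
opening: 0.0853
foot {'side': [([308.5, 213.5], 0.61)], 'top': []}
wing {'side': [([307.5, 186.1], 0.53)], 'top': [([291.6, 216.1], 0.57), ([290.9, 221.0], 0.56)]}
pipe_mid {'side': [([305.2, 215.7], 0.91)], 'top': [([289.8, 215.5], 0.89)]}
pipe_axis {'side': [([238.5, 283.1], 0.89), ([308.1, 221.7], 0.67), ([327.4, 166.7], 0.59)], 'top': [([207.8, 200.3], 0.93), ([372.6, 201.7], 0.92), ([289.9, 221.3], 0.65)]}
side start wing [ 0.576  -0.1628  0.2054] ztop 0.2112 pipe [ 0.4863 -0.0183  0.0811] [ 0.462 -0.129  0.065] [0.524 0.067 0.096]
side now wing [ 0.4888 -0.033   0.2014] ztop 0.2089 pipe [ 0.4847 -0.0124  0.0815] [ 0.461 -0.129  0.065] [0.524 0.067 0.1  ]
top start wing [ 0.5746 -0.1758  0.2099] ztop 0.2143 pipe [ 0.4863 -0.0359  0.0832] [ 0.46  -0.135  0.065] [0.521 0.057 0.099]
top now wing [ 0.487  -0.044   0.2087] ztop 0.2128 pipe [ 0.4854 -0.0352  0.083 ] [ 0.459 -0.134  0.065] [0.521 0.057 0.1  ]
```

View pics/z9.png

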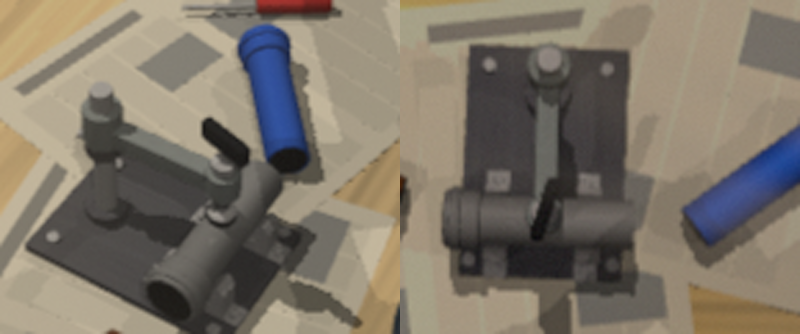

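The crops show the bar lying square across the pipe. The wing is at top crop (543,208), midway between the V-block feet (498,181) and (589,182). The pipe hasn't moved, and the arm is clear. Handing in.

```bash
python3 -c "
from h import *
print(order.finish_job())"
```

```text
the job is handed in; nothing more can be done
None
```

The job is handed in at about 21 s of the 64 s allowed. No verdict is reported, so these are my own checks.

**What I did**
- **Swing:** I gripped the wing and swung the bar about 68° until the foot was over the middle of the pipe.
- **Turn down:** I turned the screw clockwise about 163° (0.45 turn), regripping once on the way, until it bottomed. The moment rose from 0.09 to about 2.5 N m, well above the 0.3 N m that counts as firm.
- **Back off:** I took 90° back from the bottom angle, which I worked out from how the moment rose. Then I opened the gripper and moved the arm clear.

**Last checks**
- **Position:** in the top view the bar is square and the screw axis lies midway between the V-blocks. My camera measurements leave up to about 5 mm of doubt, against the 14 mm allowed.
- **Height:** the wing is 1.5 to 2.3 mm lower than at the start, against about 2 mm expected. The gap under the foot was not measured directly; a quarter turn should leave about 2 mm.
- **Pipe:** it lies within about 1 mm of its starting place in the top view. The side view's average shifted 6 mm, but its outline did not change, so that is probably the bar now hiding part of the pipe.
- **Bystanders:** I never touched the bottles, coupling or screwdriver, but did not measure them again at the end.

**What disagreed:** the network that locates the foot jumped by about 12 mm between pictures and missed the foot in the last top picture. I relied on the measured grip position and the top view instead.

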